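# Raise the ratchet rest and prop the lab tablet on its stand

### The arm

A 6-joint arm with a two-finger parallel gripper is mounted at the origin on the work surface. World frame = base frame: x ahead of the robot, y to its left, z up, the work surface at z = 0. Lengths are in m, angles in degrees, forces in N, time in s.
With the tool pointing down it reaches from about 0.325 to 0.775 m from the base axis. Payload 9.3 kg.
Tool frame: the origin (TCP) lies between the finger pads; the fingertips stand 22 mm ahead of it and the grasp point (between the pads) lies 3 mm ahead of it (arm.finger_overhang is the distance from the TCP to the fingertips, in m); z points along the fingers, y is the direction in which the jaws open and shut (so a half turn about z gives the same grasp; the last joint's range is limited). The gripper opens to 85 mm and grips with 20 to 120 N. Pads are 22 mm wide; open, the fingers measure 114 mm over their backs; the gripper's body (76 mm by 85 mm) begins 54 mm behind the grasp point. The pads swing forward as they close: fully open they stand 13 mm farther back than shut.
Start: joints at [-84.66, 14.817, 1.232, 76.415, 0, 81.257], TCP at [0.134, -0.533, 0.253] pointing down, gripper open.
Joint ranges: [-174.27, 174.27], [-52.1, 104.24], [-59.71, 78.15], [-110.17, 111.67], [-87.03, 83.33], [-180, 180]. Speed limits (degrees/s): [127.2, 127.2, 159.86, 180, 180, 180].

### API

Orientations are given as a 3x3 rotation matrix whose columns are the frame's x, y, z axes.
In Python, from station import arm, read_camera, camera_model, finish_job gives the robot as it stands.
- The arm moves only by the tool move_arm, never from a script. Its argument "series" is a list of rows, each a list of 6 numbers: the shift along the tool's x, y, z in units of 30 cm (1.0 is 30 cm), then the turn, a rotation vector about the tool's x, y, z in units of 45 degrees (1.0 is 45 degrees). A call has 1 to 12 rows; each row shifts and turns the commanded pose from where the row before left it, along the tool's axes as they then stand; what a row does not reach is not made up. A row lasts 1/10 s, in which the tool goes at most 50 mm and 8.59 degrees, less where a joint would pass 70% of its speed; a pose out of reach is approached as far as the arm can. A call with a number of a shift or a turn outside -1 to 1 is refused whole. A call with a gripper value outside its range is refused whole. "jaw" is the gripper command: -1 is shut, 1 is fully open, values between are in proportion, set as the call begins (left out, the last holds). The fingers move at their own pace and stop on an object; the grip force is fixed at half the most. Time passes only in rows, so rows that do not move let the fingers close. It gives the time, the measured TCP pose, the force and the opening at its end, in the units of the state.
- arm.observe(): the state, without advancing time (a new reading comes with each control period).
- read_camera(name): name is "scene" or "top" or "wrist"; returns the picture (384x512x3 uint8, blue, green, red); there is no depth.
- camera_model(name): a dict with "fx", "fy", "cx", "cy" (pixels), "R" (3x3) and "t" (3): a world point X has camera coordinates R X + t; the wrist camera has in their place "T_tool_cam" (4x4, takes a point from camera to tool coordinates, whose origin is the TCP and whose axes are the flange's). Camera axes: x right, y down, z forward; pixel columns grow to the right and rows downward; lengths in m; the calibration is good to about 2 mm. A picture is of the moment at which its call begins: read the wrist's pose just before it. camera_model takes no time and is no camera call.
- finish_job(): hands the job in, once; it reports no verdict.
The state is a dict: "t": time; "q": joint angles; "joint_vel": joint speeds; "joint_torque": joint torques, N m; "position": TCP position; "tcp_rot": TCP orientation; "ft_force": force on the tool from outside, world axes, zero at the start; "torque": the same for the moment, N m; "gripper_width": finger opening in m.
Only numpy, scipy, OpenCV 4.12 (cv2) and the standard library are available. Lean on these libraries where they do the work, as an engineer would, in place of code of your own. Each camera call takes 0.05 s, during which the arm holds its last target. There are 200 camera calls.

### The job

Set up the tablet for reading. First raise the stand's bar by one notch, so that it stays up on its catch by itself when you let go; then take the tablet out of the charging dock and prop it gently on the stand, centred, its foot in the groove behind the front lip and its back leaning on the raised bar, screen facing out over the lip. Leave the other things on the bench where they are.

Things in the scene. Friction and masses are not known exactly. Their poses are not given: they have to be found in the camera images.
- stand: Fixed reading stand: flat foot, 170 mm wide (y), x from -125 to 67 mm, with a steel mast. Origin on the bench; x points to its front (lip side), y left, z up. A groove across its front, x 36.5 to 60.5 mm, has its floor at 8 mm; behind it a deck at 16 mm; before it a dark blue lip, top at 22 mm. Mast 22 x 20 mm (cap 28 mm) at x = -78 mm, top at 170 mm.
- groove (a point): Middle of the groove's floor (stand frame x 48.5, y 0, z 8 mm), where the tablet's foot goes; axes as the stand's.
- rest_mid (a point): Middle of the movable bar, on its axis; axes as the stand's. Round steel bar 14 mm thick, 198 mm long along y, at stand x = -5 mm, z = 80 mm when down. Only its middle is carried, by a blue carriage 90 mm wide on the mast, 70 mm behind it. Orange bands at y = +70 and -70 mm show where to grip.
- rest (a joint): Bar height above its lowest position, m: 0 at the start, up positive, at most 0.076. Bar and carriage (0.35 kg) fall back unless the red pawl rests on a tooth of the brass strip on the mast. The strip is adjustable: its first notch holds the bar at 0.028 to 0.048, the second 0.022 higher. The pawl drops in once the bar is some 5 mm above a notch. It only goes up: no way back from the second.
- dock: Fixed charging dock: dark base 110 x 160 x 10 mm; white slot along its y holds the tablet upright, screen to the dock's +x. Slot 13.4 mm wide, floor 10 mm and wall tops 55 mm above the bench. Origin on the bench in the middle, z up.
- tablet_mid (a point): Centre of the tablet, a rigid slab 10 mm thick (x), 130 mm wide (y), 190 mm tall (z), about 0.4 kg, grey back, light blue screen. x points out of the screen, z to the top edge. It starts upright in the dock, top edge 200 mm above the bench; grip it there. Propped on the raised bar it leans back 16 to 26 degrees, its back meeting the bar 100 to 130 mm from its foot.
- tablet_foot (a point): Middle of the tablet's bottom face, 95 mm below its centre; axes as the tablet's.
- bottle: Bystander: amber jar with blue cap, 64 mm across, 115 mm tall; origin under its middle.
- tip_box: Bystander: blue box with clear lid, 85 x 120 x 65 mm tall; origin under its middle.
- plates: Bystander: stack of three white well plates, 86 x 128 x 44 mm tall; origin under its middle.
Not all that is in view belongs to the job. Of the things that look like the part that bears tablet_mid, the smallest one is meant.

How it is judged (in metres and radians):
On the way:
1. the bar is up one notch and stays there by itself, the tablet still in the dock (value of joint rest between 0.025 and 0.0487 m and contact force between stand and the fingers below 0.1 N and distance of tablet_mid from where it was at the start of the episode below 0.03 m), for 0.3 s.
At the end, for the whole second after the job is handed in: Bar on its first notch (0.025-0.0487 m). Tablet right way up, screen to the front, foot on the groove's floor behind the lip (foot middle under 14 mm high, stand x 36-61 mm), leaning back 15-28 degrees, centred within 25 mm, square within 0.12 rad, released, at rest (value of joint rest between 0.025 and 0.0487 m and angle between tablet_mid's own x axis and vertical between 1.08 and 1.31 rad and angle between tablet_mid's own z axis and vertical below 0.6 rad and x of tablet_foot in the frame of stand between 0.036 and 0.061 m and z of tablet_foot in the frame of stand below 0.014 m and y of tablet_mid in the frame of stand between -0.025 and 0.025 m and x of tablet_mid in the frame of stand below 0.04 m and angle between the y axis of tablet_mid and the y axis of stand, either way round below 0.12 rad and linear speed of tablet below 0.02 m/s); the robot touches nothing.
It fails at once if the tablet strikes or is pressed on the stand with more than 30 N (contact force between tablet and stand above 30 N).
It fails at once if a bystander is moved by more than 30 mm (distance of any of bottle, tip_box, plates from where it was at the start of the episode above 0.03 m).
It also fails if it takes over 72 s, if anything falls off the work surface, if the arm or the gripper's body presses on something with over 40 N, if the wrist force passes 120 N, or if a joint passes its speed limit or range.

## Working session

There is one attempt and no reset: what is moved stays moved. The work goes in short steps, Python scripts to look and compute and a tool call to move; the robot and the scene stay as the last step left them, time stands still between calls to the robot, and variables do not carry over. Pictures are saved under pics/ and viewed, about 8 in all and at most 12, crops included, and the job is handed in when it is done.

Besides the shell and the picture viewer there is one more tool, called after "Emit:" by a JSON object that holds its "fn" and its "kwargs". move_arm: Moves the arm, as the interface text tells. Shifts and turns lie within -1 to 1; 1 stands for 30 cm of shift or 45 degrees of turn. Its arguments: {"type":"object","properties":{"series":{"type":"array","items":{"type":"array","items":{"type":"number"}}},"jaw":{"type":"number"}},"required":["series"]}

```bash
mkdir -p pics; ls; cat > h.py <<'E'
import numpy as np, cv2
from station import arm, read_camera, camera_model, finish_job
def ray(m,u,v):
    d=np.array([(u-m['cx'])/m['fx'],(v-m['cy'])/m['fy'],1.]);R=np.array(m['R']);t=np.array(m['t'])
    return -R.T@t, R.T@d
def onz(m,u,v,z):
    o,d=ray(m,u,v); return o+d*(z-o[2])/d[2]
def proj(m,X):
    c=np.array(m['R'])@np.array(X)+np.array(m['t']); return m['fx']*c[0]/c[2]+m['cx'],m['fy']*c[1]/c[2]+m['cy']
def wristmodel():
    s=arm.observe();T=np.eye(4);T[:3,:3]=s['tcp_rot'];T[:3,3]=s['position']
    m=dict(camera_model('wrist'));W=np.linalg.inv(T@np.array(m['T_tool_cam']));m['R']=W[:3,:3];m['t']=W[:3,3];return m
E
python3 - <<'E'
from h import *
for n in('scene','top'):
    im=read_camera(n);cv2.imwrite(f'pics/{n}0.png',im);m=camera_model(n);print(n,m['fx'],-np.array(m['R']).T@np.array(m['t']))
print(np.round(arm.observe()['tcp_rot'],3))
a=cv2.imread('pics/top0.png');b=cv2.imread('pics/scene0.png')
E
```

```text
pics
scene 443.22670139197265 [ 1.23809543 -0.67283494  0.73984611]
top 352.94047957527835 [ 0.48194687 -0.12442585  0.98194785]
[[ 0.97   0.243 -0.   ]
 [ 0.243 -0.97   0.001]
 [ 0.    -0.001 -1.   ]]
```

View pics/top0.png

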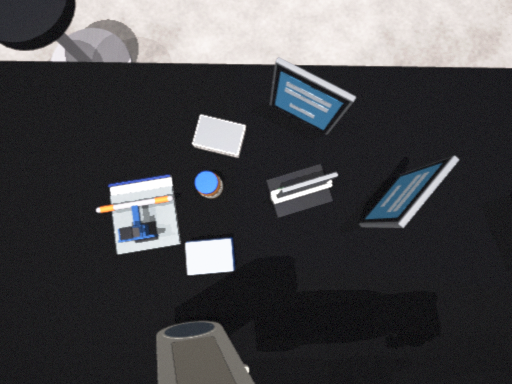

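View pics/scene0.png

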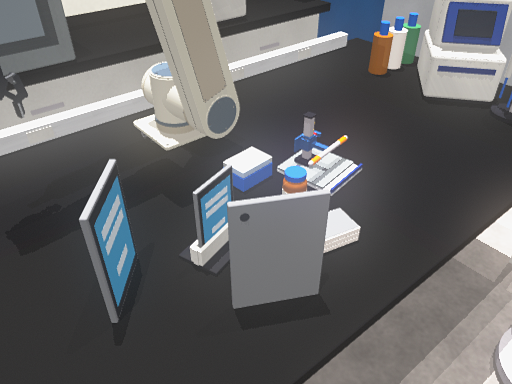

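```bash
python3 - <<'E'
from h import *
im=cv2.imread('pics/top0.png');m=camera_model('top');hsv=cv2.cvtColor(im,cv2.COLOR_BGR2HSV)
o=cv2.inRange(hsv,(8,150,150),(25,255,255));n,l,s,c=cv2.connectedComponentsWithStats(o)
for i in range(1,n):
    if s[i,4]>8: print('orange',s[i],c[i].round(1),onz(m,*c[i],.085).round(4))
for (u,v) in [(113,187),(172,178),(180,243),(118,253)]: print('stand corner',onz(m,u,v,.016).round(3))
for p in [(208,183)]: print('bottle',onz(m,*p,.115).round(3))
for (u,v) in [(210,257)]: print('tipbox',onz(m,u,v,.065).round(3))
print('plates',onz(m,219,136,.044).round(3))
a=cv2.resize(im[155:265,90:200],None,fx=4,fy=4,interpolation=cv2.INTER_CUBIC)
b=cv2.resize(im[150:225,255:345],None,fx=4,fy=4,interpolation=cv2.INTER_CUBIC)
c=np.zeros((440,800,3),np.uint8);c[:440,:440]=a;c[:300,440:800]=b;cv2.imwrite('pics/crop.png',c)
print('axes',(onz(m,300,200,0)-onz(m,200,200,0)).round(3))
E
```

```text
orange [209 186  10   9  18] [214.6 191.1] [ 0.5674 -0.0232  0.085 ]
orange [155 196  12   3  17] [160.8 197.4] [0.5488 0.1135 0.085 ]
orange [156 200  11   3  16] [161.2 201. ] [0.5395 0.1118 0.085 ]
orange [100 205  12   4  28] [105.4 206.3] [0.5236 0.2534 0.085 ]
orange [101 209  12   4  28] [106.4 210.4] [0.5133 0.2503 0.085 ]
stand corner [0.58  0.265 0.016]
stand corner [0.608 0.103 0.016]
stand corner [0.431 0.074 0.016]
stand corner [0.402 0.24  0.016]
bottle [ 0.584 -0.01   0.115]
tipbox [ 0.4   -0.014  0.065]
plates [ 0.722 -0.026  0.044]
axes [ 0.005 -0.279  0.   ]
```

View pics/crop.png

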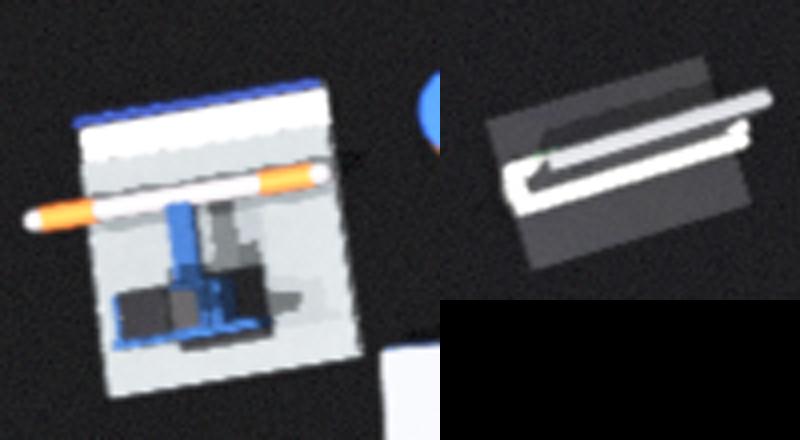

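Emit:
{"fn": "move_arm", "kwargs": {"series": [[0, 0, -0.01, 0, 0, -0.174], [0, 0, -0.01, 0, 0, -0.174], [0, 0, -0.01, 0, 0, -0.174], [0, 0, -0.01, 0, 0, -0.174], [0, 0, -0.01, 0, 0, -0.174], [0, 0, -0.01, 0, 0, -0.174], [0, 0, -0.01, 0, 0, -0.174], [0, 0, -0.01, 0, 0, -0.174], [0, 0, -0.01, 0, 0, -0.174], [0, 0, -0.01, 0, 0, -0.174], [0, 0, -0.01, 0, 0, -0.174]], "jaw": 1}}

```text
t: 1.2
position: [0.1338, -0.5333, 0.286]
tcp_rot: [[-0.183, 0.983, -0.0], [0.983, 0.183, 0.001], [0.001, 0.0, -1.0]]
ft_force: [0.4, 0.5, 1.5]
gripper_width: 0.0853
```

```bash
python3 - <<'E'
from h import *
s=arm.observe();R=np.array(s['tcp_rot']);p=np.array(s['position']);print(s['t'],p,R.round(3).tolist(),np.round(s['q'],1))
print(np.round(camera_model('wrist')['T_tool_cam'],3))
print('delta tool units',(R.T@(np.array([.544,.113,.27])-p)/.3).round(3))
m=camera_model('top')
A,B=onz(m,283.75,190,.2),onz(m,337.5,174.25,.2);print('tab',A,B,np.linalg.norm(A-B),(A+B)/2,np.degrees(np.arctan2((A-B)[1],(A-B)[0])))
E
```

```text
1.2 [ 0.13381189 -0.53333495  0.28602767] [[-0.183, 0.983, -0.0], [0.983, 0.183, 0.001], [0.001, 0.0, -1.0]] [-84.7  14.4   5.4  81.1  -0.   -5.2]
[[ 0.    -0.951 -0.309  0.077]
 [ 1.    -0.     0.001  0.   ]
 [-0.001 -0.309  0.951 -0.121]
 [ 0.     0.     0.     1.   ]]
delta tool units [1.868 1.738 0.055]
tab [ 0.56144996 -0.19018884  0.2       ] [ 0.59892854 -0.310029    0.2       ] 0.1255639594445504 [ 0.58018925 -0.25010892  0.2       ] 107.3664474586032
```

Emit:
{"fn": "move_arm", "kwargs": {"series": [[0.1, 0.093, 0, 0, 0, 0], [0.1, 0.093, 0, 0, 0, 0], [0.1, 0.093, 0, 0, 0, 0], [0.1, 0.093, 0, 0, 0, 0], [0.1, 0.093, 0, 0, 0, 0], [0.1, 0.093, 0, 0, 0, 0], [0.1, 0.093, 0, 0, 0, 0], [0.1, 0.093, 0, 0, 0, 0], [0.1, 0.093, 0, 0, 0, 0], [0.1, 0.093, 0, 0, 0, 0], [0.1, 0.093, 0, 0, 0, 0], [0.1, 0.093, 0, 0, 0, 0]]}}

```text
t: 2.4
position: [0.4, -0.1182, 0.2862]
tcp_rot: [[-0.177, 0.984, -0.0], [0.984, 0.177, -0.0], [-0.0, -0.0, -1.0]]
ft_force: [0.1, -0.6, -0.4]
gripper_width: 0.0856
```

Emit:
{"fn": "move_arm", "kwargs": {"series": [[0.095, 0.089, 0, 0, 0, 0], [0.095, 0.089, 0, 0, 0, 0], [0.095, 0.089, 0, 0, 0, 0], [0.095, 0.089, 0, 0, 0, 0], [0.095, 0.089, 0, 0, 0, 0], [0.095, 0.089, 0, 0, 0, 0], [0.095, 0.089, 0, 0, 0, 0], [0, 0, 0.05, 0, 0, 0], [0, 0, 0, 0, 0, 0]]}}

```text
t: 3.3
position: [0.5476, 0.1106, 0.269]
tcp_rot: [[-0.179, 0.984, -0.004], [0.984, 0.179, -0.0], [0.0, -0.004, -1.0]]
ft_force: [-0.4, 0.0, 0.0]
gripper_width: 0.0855
```

```bash
python3 - <<'E'
from h import *
m=wristmodel();im=read_camera('wrist');cv2.imwrite('pics/w1.png',im);s=arm.observe();print(s['t'],s['position'])
hsv=cv2.cvtColor(im,cv2.COLOR_BGR2HSV)
o=cv2.inRange(hsv,(8,130,110),(25,255,255));o=cv2.morphologyEx(o,cv2.MORPH_CLOSE,np.ones((15,15)));n,l,S,c=cv2.connectedComponentsWithStats(o)
for i in range(1,n):
    if S[i,4]>60: print('orange',S[i],c[i].round(1),onz(m,*c[i],.082).round(4))
E
```

```text
3.35 [0.5475211  0.10997214 0.27017119]
orange [244   0  19  35 615] [253.5  16.3] [0.5187 0.2473 0.082 ]
orange [144  74  32  10 189] [161.8  77.2] [0.4438 0.1827 0.082 ]
orange [247 153  15  34 509] [254.  169.5] [0.5434 0.1116 0.082 ]
orange [246 246  55  37 697] [269.8 260.4] [0.579  0.0123 0.082 ]
```

View pics/w1.png

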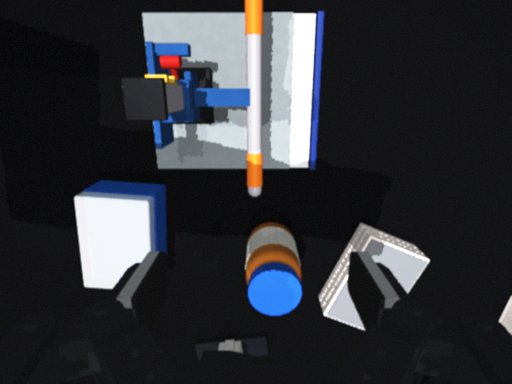

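Emit:
{"fn": "move_arm", "kwargs": {"series": [[0.008, -0.014, 0.07, 0, 0, 0], [0, 0, 0.08, 0, 0, 0], [0, 0, 0.09, 0, 0, 0], [0, 0, 0.09, 0, 0, 0], [0, 0, 0.09, 0, 0, 0], [0, 0, 0.08, 0, 0, 0], [0, 0, 0.07, 0, 0, 0], [0, 0, 0.053, 0, 0, 0], [0, 0, 0, 0, 0, 0]]}}

```text
t: 4.25
position: [0.5424, 0.1104, 0.0833]
tcp_rot: [[-0.176, 0.984, -0.003], [0.984, 0.176, -0.0], [0.0, -0.003, -1.0]]
ft_force: [0.1, -0.2, 0.7]
gripper_width: 0.0855
```

Emit:
{"fn": "move_arm", "kwargs": {"series": [[0, 0, 0, 0, 0, 0], [0, 0, 0, 0, 0, 0], [0, 0, 0, 0, 0, 0], [0, 0, 0, 0, 0, 0], [0, 0, 0, 0, 0, 0], [0, 0, 0, 0, 0, 0], [0, 0, 0, 0, 0, 0]], "jaw": -1}}

```text
t: 4.95
position: [0.5432, 0.1112, 0.085]
tcp_rot: [[-0.177, 0.984, -0.0], [0.984, 0.177, -0.0], [-0.0, -0.0, -1.0]]
ft_force: [-3.9, -0.0, 5.5]
gripper_width: 0.0121
```

Emit:
{"fn": "move_arm", "kwargs": {"series": [[0, 0, -0.02, 0, 0, 0], [0, 0, -0.02, 0, 0, 0], [0, 0, -0.02, 0, 0, 0], [0, 0, -0.02, 0, 0, 0], [0, 0, -0.02, 0, 0, 0], [0, 0, -0.02, 0, 0, 0], [0, 0, 0, 0, 0, 0], [0, 0, 0, 0, 0, 0]]}}

```text
t: 5.75
position: [0.5432, 0.1112, 0.1204]
tcp_rot: [[-0.177, 0.984, -0.0], [0.984, 0.177, -0.0], [-0.0, -0.0, -1.0]]
ft_force: [-4.1, -1.8, -3.2]
gripper_width: 0.0119
```

Emit:
{"fn": "move_arm", "kwargs": {"series": [[0, 0, 0.01, 0, 0, 0], [0, 0, 0.01, 0, 0, 0], [0, 0, 0, 0, 0, 0], [0, 0, 0, 0, 0, 0]]}}

```text
t: 6.15
position: [0.5432, 0.1113, 0.114]
tcp_rot: [[-0.177, 0.984, -0.001], [0.984, 0.177, -0.0], [0.0, -0.001, -1.0]]
ft_force: [-4.3, -2.8, -4.4]
gripper_width: 0.0119
```

Emit:
{"fn": "move_arm", "kwargs": {"series": [[0, 0, -0.016, 0, 0, 0], [0, 0, -0.016, 0, 0, 0], [0, 0, -0.016, 0, 0, 0], [0, 0, 0, 0, 0, 0], [0, 0, 0, 0, 0, 0], [0, 0, 0.01, 0, 0, 0], [0, 0, 0.01, 0, 0, 0], [0, 0, 0.01, 0, 0, 0], [0, 0, 0, 0, 0, 0]]}}

```text
t: 7.05
position: [0.5433, 0.1113, 0.1253]
tcp_rot: [[-0.178, 0.984, 0.005], [0.984, 0.178, -0.0], [-0.001, 0.005, -1.0]]
ft_force: [-22.5, -4.4, 43.8]
gripper_width: 0.0121
```

Emit:
{"fn": "move_arm", "kwargs": {"series": [[0, 0, 0.01, 0, 0, 0], [0, 0, 0, 0, 0, 0]]}}

```text
t: 7.25
position: [0.5434, 0.1114, 0.1241]
tcp_rot: [[-0.178, 0.984, 0.007], [0.984, 0.178, -0.0], [-0.001, 0.007, -1.0]]
ft_force: [-28.6, -4.3, 60.1]
gripper_width: 0.0118
```

Emit:
{"fn": "move_arm", "kwargs": {"series": [[0, 0, 0.01, 0, 0, 0], [0, 0, 0, 0, 0, 0]]}}

```text
t: 7.45
position: [0.5434, 0.1114, 0.1228]
tcp_rot: [[-0.178, 0.984, 0.008], [0.984, 0.178, -0.0], [-0.002, 0.008, -1.0]]
ft_force: [-34.2, -4.5, 75.3]
gripper_width: 0.0121
```

Emit:
{"fn": "move_arm", "kwargs": {"series": [[0, 0, -0.015, 0, 0, 0], [0, 0, -0.015, 0, 0, 0], [0, 0, 0, 0, 0, 0], [0, 0, 0, 0, 0, 0]]}}

```text
t: 7.85
position: [0.5433, 0.1113, 0.1264]
tcp_rot: [[-0.178, 0.984, 0.003], [0.984, 0.178, -0.0], [-0.001, 0.003, -1.0]]
ft_force: [-16.9, -3.8, 26.6]
gripper_width: 0.012
```

Emit:
{"fn": "move_arm", "kwargs": {"series": [[0, 0, -0.012, 0, 0, 0], [0, 0, 0, 0, 0, 0], [0, 0, 0, 0, 0, 0]]}}

```text
t: 8.15
position: [0.5432, 0.1113, 0.1283]
tcp_rot: [[-0.177, 0.984, 0.001], [0.984, 0.177, -0.0], [-0.0, 0.001, -1.0]]
ft_force: [-9.9, -2.7, 9.6]
gripper_width: 0.012
```

Emit:
{"fn": "move_arm", "kwargs": {"series": [[0, 0, 0, 0, 0, 0], [0, 0, 0, 0, 0, 0], [0, 0, 0, 0, 0, 0], [0, 0, 0, 0, 0, 0], [0, 0, 0, 0, 0, 0], [0, 0, 0, 0, 0, 0], [0, 0, -0.05, 0, 0, 0], [0, 0, -0.1, 0, 0, 0], [0, 0, -0.12, 0, 0, 0], [0, 0, -0.12, 0, 0, 0], [0, 0, -0.1, 0, 0, 0], [0, 0, 0, 0, 0, 0]], "jaw": 1}}

```text
t: 9.35
position: [0.5448, 0.1114, 0.2776]
tcp_rot: [[-0.177, 0.984, 0.007], [0.984, 0.177, 0.0], [-0.001, 0.007, -1.0]]
ft_force: [0.5, 0.0, -0.8]
gripper_width: 0.0854
```

```bash
python3 - <<'E'
from h import *
m=wristmodel();im=read_camera('wrist');s=arm.observe();print(s['t'],s['position'],np.round(s['q'],1))
sc=read_camera('scene');cv2.imwrite('pics/w2.png',np.hstack([cv2.resize(im,(400,300)),cv2.resize(sc[80:230,240:440],(400,300))]))
ms=camera_model('scene');x=np.array([.984,.179,0]);y=np.array([-.179,.984,0]);O=np.array([.5358,.1814,0])
S=lambda a,b,c:O+a*x+b*y+np.array([0,0,c])
def band(I):
    hsv=cv2.cvtColor(I,cv2.COLOR_BGR2HSV);o=cv2.inRange(hsv,(8,130,110),(25,255,255));o=cv2.morphologyEx(o,cv2.MORPH_CLOSE,np.ones((15,15)) if I is im else np.ones((3,3)));n,l,st,c=cv2.connectedComponentsWithStats(o);return [(st[i].tolist(),c[i].round(1)) for i in range(1,n) if st[i,4]>15]
print('w',band(im));print('s',band(sc))
for h in(0,.03,.035,.04,.045,.05):
    print(h,[np.round(proj(ms,S(-5e-3,b,.08+h)),1) for b in(.07,-.07)],[np.round(proj(m,S(-5e-3,b,.082+h)),1) for b in(.07,-.07)])
E
```

```text
9.4 [0.54422392 0.11135992 0.27521037] [ 2.9 14.9  4.6 79.4  0.  82.7]
w [([244, 0, 20, 28, 548], array([253.7,  13.3])), ([149, 76, 25, 5, 105], array([160.3,  77.9])), ([246, 162, 18, 38, 649], array([254.8, 180. ])), ([247, 245, 54, 35, 667], array([269.5, 257. ]))]
s [([369, 32, 24, 43, 732], array([379.9,  53.3])), ([340, 122, 9, 9, 42], array([344.1, 125.8])), ([313, 141, 9, 9, 47], array([317.1, 144.9])), ([283, 178, 24, 10, 105], array([294., 184.]))]
0 [array([341.3, 141. ]), array([314.7, 160.6])] [array([253.9,  17.1]), array([254.6, 168.5])]
0.03 [array([342.4, 132. ]), array([315.5, 151.3])] [array([253.8,   8.8]), array([254.6, 176. ])]
0.035 [array([342.6, 130.5]), array([315.7, 149.7])] [array([253.7,   7.2]), array([254.5, 177.4])]
0.04 [array([342.8, 129. ]), array([315.8, 148.1])] [array([253.7,   5.6]), array([254.5, 178.8])]
0.045 [array([343. , 127.4]), array([316. , 146.5])] [array([253.7,   3.9]), array([254.5, 180.3])]
0.05 [array([343.2, 125.9]), array([316.1, 144.9])] [array([253.7,   2.1]), array([254.5, 181.8])]
```

View pics/w2.png

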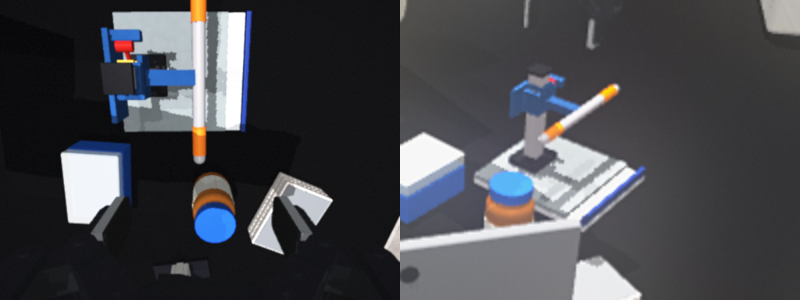

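```bash
python3 - <<'E'
from h import *
sc=cv2.imread('pics/scene0.png')
hsv=cv2.cvtColor(sc,cv2.COLOR_BGR2HSV);o=cv2.inRange(hsv,(8,130,110),(25,255,255));o=cv2.morphologyEx(o,cv2.MORPH_CLOSE,np.ones((3,3)));n,l,st,c=cv2.connectedComponentsWithStats(o)
print([(st[i].tolist(),c[i].round(1)) for i in range(1,n) if st[i,4]>15])
s=arm.observe();R=np.array(s['tcp_rot']);p=np.array(s['position'])
# goal above tablet: pos (.58,-.25), z .33
print((R.T@(np.array([.58,-.25,.33])-p)/.3).round(3))
E
```

```text
[([369, 32, 24, 43, 731], array([379.9,  53.3])), ([338, 135, 9, 9, 36], array([342.2, 139.2])), ([311, 155, 10, 9, 39], array([315.6, 158.8])), ([283, 178, 24, 10, 81], array([293.7, 184. ]))]
[-1.207 -0.094 -0.188]
```

Emit:
{"fn": "move_arm", "kwargs": {"series": [[-0.1, -0.008, -0.04, 0, 0, 0], [-0.1, -0.008, -0.04, 0, 0, 0], [-0.1, -0.008, -0.04, 0, 0, 0], [-0.1, -0.008, -0.04, 0, 0, 0], [-0.1, -0.008, -0.03, 0, 0, 0], [-0.1, -0.008, 0, 0, 0, 0], [-0.1, -0.008, 0, 0, 0, 0], [-0.1, -0.008, 0, 0, 0, 0], [-0.1, -0.008, 0, 0, 0, 0], [-0.1, -0.008, 0, 0, 0, 0], [-0.1, -0.008, 0, 0, 0, 0], [-0.1, -0.008, 0, 0, 0, 0]]}}

```text
t: 10.65
position: [0.5788, -0.2493, 0.3286]
tcp_rot: [[-0.177, 0.984, -0.002], [0.984, 0.177, 0.001], [0.002, -0.002, -1.0]]
ft_force: [0.7, -0.1, 0.1]
gripper_width: 0.0851
```

Emit:
{"fn": "move_arm", "kwargs": {"series": [[0, 0, 0, 0, 0, -0.08], [0, 0, 0, 0, 0, -0.08], [0, 0, 0, 0, 0, 0], [0, 0, 0, 0, 0, 0]]}}

```text
t: 11.05
position: [0.5789, -0.248, 0.3293]
tcp_rot: [[-0.298, 0.955, -0.001], [0.955, 0.298, 0.001], [0.001, -0.001, -1.0]]
ft_force: [-0.0, -0.4, 0.3]
gripper_width: 0.0856
```

```bash
python3 - <<'E'
from h import *
m=wristmodel();im=read_camera('wrist');s=arm.observe();print(s['t'],s['position'],np.round(s['tcp_rot'],3).tolist())
cv2.imwrite('pics/w3.png',im)
E
```

```text
11.1 [ 0.57892026 -0.24790665  0.32964196] [[-0.298, 0.955, -0.001], [0.955, 0.298, 0.001], [0.001, -0.001, -1.0]]
```

View pics/w3.png

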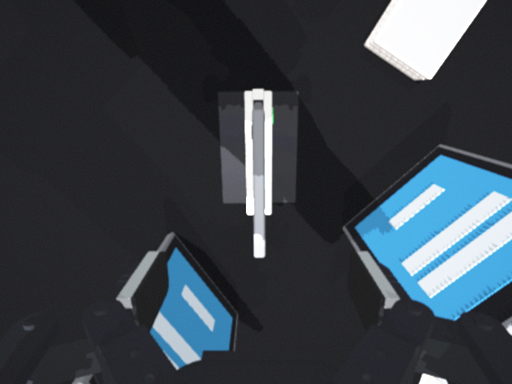

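```bash
python3 - <<'E'
from h import *
m=wristmodel();im=cv2.imread('pics/w3.png');g=cv2.cvtColor(im,cv2.COLOR_BGR2GRAY)
for r in range(90,266,10): print(r,g[r,240:282:2])
for p in [(259,256),(259,105),(258,110),(260,235)]: print(p,onz(m,*p,.2).round(4))
s=arm.observe();R=np.array(s['tcp_rot']);P=np.array(s['position'])
for p in [(259,256),(259,105)]: print((R.T@(onz(m,*p,.2)-P)).round(4))
E
```

```text
90 [ 24  22  46 102 107 106 170 243 242 241 243 238 135 123 124 105  35  26
  26  23  25]
100 [ 44  41 149 243 244 244 210 103  94  93  95 110 231 245 245 243 111  44
  44  42  44]
110 [ 61  59 140 245 246 247 187 142 143 147 148 140 217 246 246 244 167  66
  62  61  62]
120 [ 60  59 146 255 251 248 159 152 155 153 154 149 155 255 255 255 211  71
  63  61  64]
130 [ 61  60 146 255 255 255 122 149 154 154 154 150 195 255 255 255 139  59
  62  63  65]
140 [ 59  57  99 255 253 254 209 148 152 155 155 148 192 255 255 255 136  57
  61  59  59]
150 [ 60  59  67 250 254 254 225 145 153 155 155 149 196 255 255 255 133  58
  62  59  58]
160 [ 68  58  60 249 253 254 231 145 151 154 154 148 170 255 255 255 113  59
  61  61  58]
170 [ 99 102  95 248 253 254 232 144 150 152 152 148 180 255 255 255 113  58
  61  60  61]
180 [ 99  98  93 220 253 253 242 187 205 207 205 201 187 255 255 255 108  60
  59  59  60]
190 [ 95  94  94 184 253 252 248 183 204 206 206 198 173 255 255 255 100  60
  58  60  59]
200 [ 91  94  90 249 255 255 255 204 204 204 205 200 171 255 255 255  97  59
  59  58  60]
210 [ 39  41  33 250 255 255 255 215 202 204 203 198 234 255 255 255  82  41
  38  39  41]
220 [ 40  41  40  39  39  38  50 163 201 204 201 200 131  45  38  40  39  38
  37  39  37]
230 [ 37  36  38  38  37  37  41 162 200 201 201 198 134  43  37  37  37  38
  38  37  37]
240 [ 38  37  37  37  37  38  38 246 254 254 254 252 192  48  36  39  41  38
  38  38  38]
250 [ 37  38  39  37  38  37  40 233 252 251 251 251 205  49  40  41  40  37
  37  41  39]
260 [37 39 36 33 39 36 37 39 36 38 41 35 39 40 39 40 40 40 39 41 37]
(259, 256) [ 0.5994 -0.3091  0.2   ]
(259, 105) [ 0.56   -0.1836  0.2   ]
(258, 110) [ 0.5604 -0.1874  0.2   ]
(260, 235) [ 0.594  -0.2889  0.2   ]
[-0.0646  0.0014  0.1296]
[0.0669 0.0012 0.1297]
```

Emit:
{"fn": "move_arm", "kwargs": {"series": [[0.004, 0.004, 0.06, 0, 0, 0], [0, 0, 0.08, 0, 0, 0], [0, 0, 0.09, 0, 0, 0], [0, 0, 0.08, 0, 0, 0], [0, 0, 0.07, 0, 0, 0], [0, 0, 0.05, 0, 0, 0], [0, 0, 0.038, 0, 0, 0], [0, 0, 0, 0, 0, 0]]}}

```text
t: 11.9
position: [0.5793, -0.2461, 0.1885]
tcp_rot: [[-0.299, 0.954, -0.002], [0.954, 0.299, 0.001], [0.002, -0.002, -1.0]]
ft_force: [0.4, 0.5, 0.1]
gripper_width: 0.0852
```

Emit:
{"fn": "move_arm", "kwargs": {"series": [[0, 0, 0, 0, 0, 0], [0, 0, 0, 0, 0, 0], [0, 0, 0, 0, 0, 0], [0, 0, 0, 0, 0, 0], [0, 0, 0, 0, 0, 0], [0, 0, 0, 0, 0, 0], [0, 0, 0, 0, 0, 0], [0, 0, 0, 0, 0, 0]], "jaw": -1}}

```text
t: 12.7
position: [0.58, -0.2468, 0.1904]
tcp_rot: [[-0.299, 0.954, 0.001], [0.954, 0.299, -0.001], [-0.001, 0.001, -1.0]]
ft_force: [-0.8, 0.4, 3.9]
gripper_width: 0.009
```

Emit:
{"fn": "move_arm", "kwargs": {"series": [[0, 0, -0.02, 0, 0, 0], [0, 0, -0.03, 0, 0, 0], [0, 0, -0.05, 0, 0, 0], [0, 0, -0.05, 0, 0, 0], [0, 0, -0.06, 0, 0, 0], [0, 0, -0.06, 0, 0, 0], [0, 0, -0.06, 0, 0, 0], [0, 0, -0.06, 0, 0, 0], [0, 0, -0.06, 0, 0, 0], [0, 0, -0.04, 0, 0, 0], [0, 0, -0.02, 0, 0, 0], [0, 0, 0, 0, 0, 0]]}}

```text
t: 13.9
position: [0.5799, -0.2466, 0.3436]
tcp_rot: [[-0.299, 0.954, 0.001], [0.954, 0.299, -0.0], [-0.001, 0.001, -1.0]]
ft_force: [1.0, 0.8, -5.3]
gripper_width: 0.009
```

```bash
python3 - <<'E'
from h import *
h=.0443
from scipy.optimize import brentq
for xf in (.046,.0485,.051,.054):   # foot mid x, back-bottom edge on floor z=.008
    def f(t):
        # foot mid = back edge + 5mm*(cos t, sin t)
        bx,bz=xf-.005*np.cos(t),.008
        # signed distance of bar axis behind back face: normal (cos t, sin t)
        return (bx+.005)*np.cos(t)+(bz-.08-h)*np.sin(t)-.007
    t=brentq(f,.1,.8);print(xf,np.degrees(t),'along',((.005-0)*0+(xf-.005*np.cos(t)+.005)*np.sin(t)+(.08+h-.008)*np.cos(t)))
s=arm.observe();print(s['t'],s['position'],np.round(s['tcp_rot'],3).tolist(),np.round(s['q'],1),s['ft_force'])
E
```

```text
0.046 18.48393664403357 along 0.12496594234488764
0.0485 19.576820781190037 along 0.12592481842478695
0.051 20.654477413358613 along 0.12692743497152237
0.054 21.926940782307224 along 0.12818691043956829
13.9 [ 0.57988442 -0.24664227  0.3435753 ] [[-0.299, 0.954, 0.001], [0.954, 0.299, -0.0], [-0.001, 0.001, -1.0]] [-30.7  23.   26.3  93.3   0.   41.9] [ 1.02456016  0.78299066 -5.32186145]
```

Emit:
{"fn": "move_arm", "kwargs": {"series": [[0.06, 0.015, 0, 0, 0, 0], [0.1, 0.025, 0, 0, 0, 0], [0.134, 0.034, 0, 0, 0, 0], [0.134, 0.034, 0, 0, 0, 0], [0.134, 0.034, 0, 0, 0, 0], [0.134, 0.034, 0, 0, 0, 0], [0.134, 0.034, 0, 0, 0, 0], [0.134, 0.034, 0, 0, 0, 0], [0.134, 0.034, 0, 0, 0, 0], [0.134, 0.034, 0, 0, 0, 0], [0.1, 0.025, 0, 0, 0, 0], [0.06, 0.015, 0, 0, 0, 0]]}}

```text
t: 15.1
position: [0.5542, 0.1864, 0.3422]
tcp_rot: [[-0.302, 0.953, -0.002], [0.953, 0.302, 0.0], [0.001, -0.001, -1.0]]
ft_force: [0.5, -0.9, -4.5]
gripper_width: 0.0093
```

Emit:
{"fn": "move_arm", "kwargs": {"series": [[0, 0, 0, 0, 0, 0.053], [0, 0, 0, 0, 0, 0.053], [0, 0, 0, 0, 0, 0.052], [0, 0, 0, -0.082, 0, 0], [0, 0, 0, -0.082, 0, 0], [0, 0, 0, -0.082, 0, 0], [0, 0, 0, -0.082, 0, 0], [0, 0, 0, -0.083, 0, 0], [0, 0, 0, 0, 0, 0], [0, 0, 0, 0, 0, 0]]}}

```text
t: 16.1
position: [0.5544, 0.1836, 0.3426]
tcp_rot: [[-0.179, 0.934, 0.31], [0.984, 0.17, 0.057], [0.0, 0.315, -0.949]]
ft_force: [-0.5, 0.1, -5.7]
gripper_width: 0.0086
```

```bash
cat > st.py <<'E'
from h import *
x=np.array([.984,.179,0]);y=np.array([-.179,.984,0]);O=np.array([.5358,.1814,0])
def report(tx,tz,ty=0):
    s=arm.observe();R=np.array(s['tcp_rot']);P=np.array(s['position']);d=P-O
    print(s['t'],'tcp in stand',(d@x).round(4),(d@y).round(4),P[2].round(4),'lean',np.degrees(np.arccos(-R[2,2])).round(2),'yaw',np.degrees(np.arctan2(R[1,1],R[0,1])).round(2),'roll',R[2,0].round(3))
    F=P+R[:,2]*.18;f=F-O;print('foot',(f@x).round(4),(f@y).round(4),F[2].round(4))
    D=O+tx*x+ty*y+np.array([0,0,tz])-F;print('shift units for foot target',(R.T@D/.3).round(3),'up1cm units',(R.T@[0,0,.01]/.3).round(4))
E
python3 - <<'E'
from st import *
report(.0495,.05)
m=wristmodel();im=read_camera('wrist');sc=read_camera('scene')
cv2.imwrite('pics/w4.png',np.hstack([cv2.resize(im,(400,300)),cv2.resize(sc[30:230,220:487],(400,300))]))
E
```

```text
16.1 tcp in stand 0.0187 -0.0011 0.3426 lean 18.35 yaw 10.32 roll 0.0
foot 0.0754 -0.0011 0.1718
shift units for foot target [ 0.004 -0.21   0.358] up1cm units [ 0.      0.0105 -0.0316]
```

View pics/w4.png

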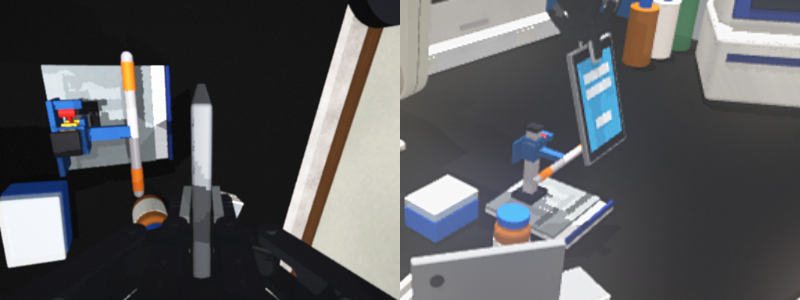

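Emit:
{"fn": "move_arm", "kwargs": {"series": [[0.004, -0.021, 0.036, 0, 0, 0], [0, -0.021, 0.036, 0, 0, 0], [0, -0.021, 0.036, 0, 0, 0], [0, -0.021, 0.036, 0, 0, 0], [0, -0.021, 0.036, 0, 0, 0], [0, -0.021, 0.036, 0, 0, 0], [0, -0.021, 0.036, 0, 0, 0], [0, -0.021, 0.036, 0, 0, 0], [0, -0.021, 0.036, 0, 0, 0], [0, -0.021, 0.034, 0, 0, 0], [0, 0, 0, 0, 0, 0], [0, 0, 0, 0, 0, 0]]}}

```text
t: 17.4
position: [0.5306, 0.1801, 0.2211]
tcp_rot: [[-0.179, 0.933, 0.311], [0.984, 0.17, 0.057], [0.0, 0.316, -0.949]]
ft_force: [0.3, -0.5, -4.4]
gripper_width: 0.0091
```

```bash
python3 - <<'E'
from st import *
report(.0495,.012)
m=wristmodel();im=read_camera('wrist');sc=read_camera('scene')
cv2.imwrite('pics/w5.png',np.hstack([cv2.resize(im,(400,300)),cv2.resize(sc[60:210,240:440],(400,300))]))
E
```

```text
17.4 tcp in stand -0.0054 -0.0003 0.2211 lean 18.43 yaw 10.3 roll 0.0
foot 0.0516 -0.0003 0.0503
shift units for foot target [ 0.001 -0.047  0.119] up1cm units [ 0.      0.0105 -0.0316]
```

View pics/w5.png

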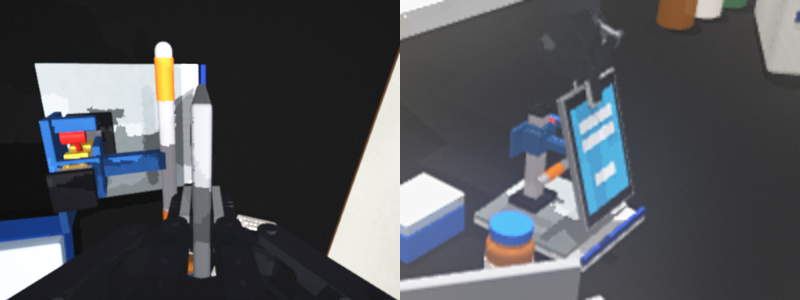

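Emit:
{"fn": "move_arm", "kwargs": {"series": [[0, -0.008, 0.022, 0, 0, 0], [0, -0.008, 0.022, 0, 0, 0], [0, -0.008, 0.022, 0, 0, 0], [0, -0.008, 0.02, 0, 0, 0], [0, -0.006, 0.015, 0, 0, 0], [0, -0.005, 0.01, 0, 0, 0], [0, -0.003, 0.007, 0, 0, 0], [0, 0, 0, 0, 0, 0], [0, 0, 0, 0, 0, 0]]}}

```text
t: 18.4
position: [0.5284, 0.1797, 0.1834]
tcp_rot: [[-0.179, 0.933, 0.312], [0.984, 0.17, 0.057], [0.0, 0.318, -0.948]]
ft_force: [0.6, -0.7, -4.4]
gripper_width: 0.0091
```

```bash
python3 - <<'E'
from st import *
report(.0495,.0095);print(arm.observe()['ft_force'])
E
```

```text
18.4 tcp in stand -0.0076 -0.0003 0.1834 lean 18.52 yaw 10.3 roll 0.0
foot 0.0496 -0.0003 0.0127
shift units for foot target [ 0.001 -0.004  0.01 ] up1cm units [ 0.      0.0106 -0.0316]
[ 0.5653578  -0.65775667 -4.40595715]
```

Emit:
{"fn": "move_arm", "kwargs": {"series": [[0, -0.001, 0.004, 0, 0, 0], [0, -0.001, 0.004, 0, 0, 0], [0, 0, 0, 0, 0, 0], [0, 0, 0, 0, 0, 0]]}}

```text
t: 18.8
position: [0.5285, 0.1798, 0.1808]
tcp_rot: [[-0.179, 0.933, 0.312], [0.984, 0.17, 0.057], [0.0, 0.317, -0.948]]
ft_force: [1.5, -0.3, -4.5]
gripper_width: 0.0091
```

Emit:
{"fn": "move_arm", "kwargs": {"series": [[0, -0.001, 0.003, 0, 0, 0], [0, 0, 0, 0, 0, 0], [0, 0, 0, 0, 0, 0]]}}

```text
t: 19.1
position: [0.5287, 0.1798, 0.1807]
tcp_rot: [[-0.179, 0.933, 0.314], [0.984, 0.17, 0.057], [-0.0, 0.319, -0.948]]
ft_force: [-4.8, -1.2, 5.7]
gripper_width: 0.0091
```

Emit:
{"fn": "move_arm", "kwargs": {"series": [[0, -0.005, -0.001, -0.011, 0, 0], [0, -0.005, 0, -0.011, 0, 0], [0, 0, 0, 0, 0, 0], [0, 0, 0, 0, 0, 0]]}}

```text
t: 19.5
position: [0.5256, 0.1792, 0.1796]
tcp_rot: [[-0.179, 0.927, 0.329], [0.984, 0.169, 0.06], [-0.0, 0.335, -0.942]]
ft_force: [-3.9, -0.8, 6.1]
gripper_width: 0.0089
```

```bash
python3 - <<'E'
from st import *
report(.0495,.0095);print(arm.observe()['ft_force'],arm.observe()['torque'])
im=read_camera('wrist');sc=read_camera('scene')
cv2.imwrite('pics/w6.png',np.hstack([cv2.resize(im[60:360,100:400],(400,400)),cv2.resize(sc[80:230,260:410],(400,400))]))
E
```

```text
19.5 tcp in stand -0.0104 -0.0003 0.1796 lean 19.56 yaw 10.3 roll -0.0
foot 0.0499 -0.0003 0.01
shift units for foot target [ 0.001 -0.002  0.001] up1cm units [-0.      0.0112 -0.0314]
[-3.94877996 -0.81346797  6.08986136] [-0.19424205  0.86937455 -0.01858626]
```

View pics/w6.png

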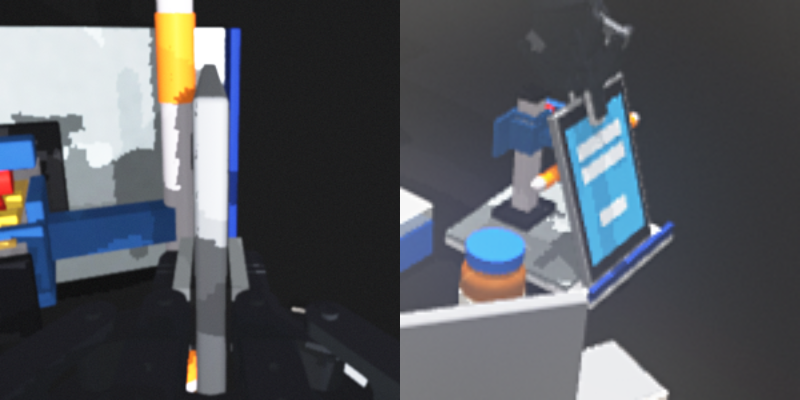

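Emit:
{"fn": "move_arm", "kwargs": {"series": [[0, -0.005, 0, -0.011, 0, 0], [0, 0, 0, 0, 0, 0], [0, 0, 0, 0, 0, 0]]}}

```text
t: 19.9
position: [0.5243, 0.179, 0.1792]
tcp_rot: [[-0.179, 0.924, 0.337], [0.984, 0.168, 0.061], [-0.0, 0.343, -0.939]]
ft_force: [-5.3, -1.3, 7.8]
gripper_width: 0.0092
```

```bash
python3 - <<'E'
from st import *
report(.0495,.0095);print(arm.observe()['ft_force'],arm.observe()['torque'])
E
```

```text
19.9 tcp in stand -0.0118 -0.0003 0.1792 lean 20.06 yaw 10.3 roll -0.0
foot 0.05 -0.0003 0.0101
shift units for foot target [ 0.001 -0.002  0.001] up1cm units [-0.      0.0114 -0.0313]
[-5.27486435 -1.34668666  7.75436043] [-0.15506418  0.91520739 -0.00933703]
```

Emit:
{"fn": "move_arm", "kwargs": {"series": [[0, -0.005, 0, -0.011, 0, 0], [0, 0, 0, 0, 0, 0], [0, 0, 0, 0, 0, 0]]}}

```text
t: 20.2
position: [0.5232, 0.1787, 0.1785]
tcp_rot: [[-0.179, 0.921, 0.345], [0.984, 0.167, 0.063], [-0.0, 0.351, -0.936]]
ft_force: [-1.5, -0.1, 4.2]
gripper_width: 0.0096
```

```bash
python3 - <<'E'
from st import *
report(.0495,.0095);print(arm.observe()['ft_force'],arm.observe()['torque'])
E
```

```text
20.2 tcp in stand -0.0129 -0.0004 0.1785 lean 20.54 yaw 10.3 roll -0.0
foot 0.0502 -0.0004 0.0099
shift units for foot target [ 0.001 -0.003  0.   ] up1cm units [-0.      0.0117 -0.0312]
[-1.48817353 -0.09988538  4.19830872] [-0.19304265  0.2471554  -0.06240423]
```

Emit:
{"fn": "move_arm", "kwargs": {"series": [[0, 0, 0, 0, 0, 0], [0, 0, 0, 0, 0, 0], [0, 0, 0, 0, 0, 0], [0, 0, 0, 0, 0, 0], [0, 0, 0, 0, 0, 0]], "jaw": -0.4}}

```text
t: 20.7
position: [0.5228, 0.1787, 0.178]
tcp_rot: [[-0.179, 0.922, 0.344], [0.984, 0.168, 0.063], [0.0, 0.35, -0.937]]
ft_force: [-0.3, -0.8, -0.1]
gripper_width: 0.026
```

```bash
python3 - <<'E'
from st import *
report(.0495,.0095);print(arm.observe()['ft_force'])
im=read_camera('wrist');sc=read_camera('scene')
cv2.imwrite('pics/w7.png',np.hstack([cv2.resize(im[60:360,100:400],(400,400)),cv2.resize(sc[80:230,260:410],(400,400))]))
E
```

```text
20.7 tcp in stand -0.0133 -0.0003 0.178 lean 20.47 yaw 10.3 roll 0.0
foot 0.0497 -0.0003 0.0093
shift units for foot target [ 0.001 -0.    -0.001] up1cm units [ 0.      0.0117 -0.0312]
[-0.30885604 -0.7583372  -0.11811871]
```

View pics/w7.png

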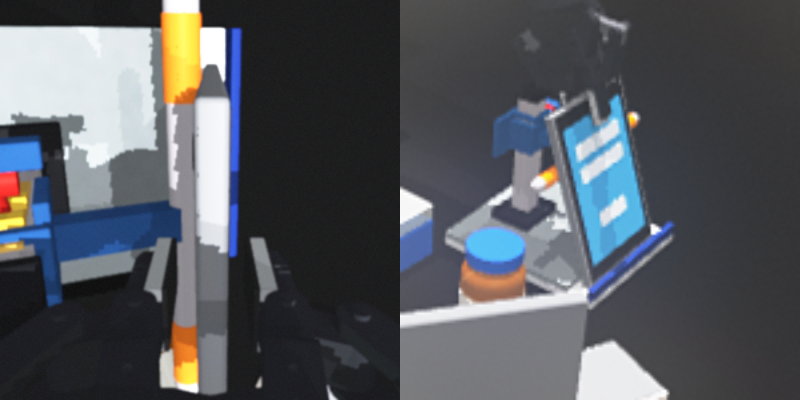

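Released with zero force: both fingers are clear of the tablet, which is leaning on the bar. Next I withdraw along the fingers.

Emit:
{"fn": "move_arm", "kwargs": {"series": [[0, 0, -0.02, 0, 0, 0], [0, 0, -0.03, 0, 0, 0], [0, 0, -0.05, 0, 0, 0], [0, 0, -0.07, 0, 0, 0], [0, 0, -0.08, 0, 0, 0], [0, 0, -0.09, 0, 0, 0], [0, 0, -0.08, 0, 0, 0], [0, 0, -0.06, 0, 0, 0], [0, 0, 0, 0, 0, 0], [0, 0, 0, 0, 0, 0]]}}

```text
t: 21.8
position: [0.4731, 0.1697, 0.3133]
tcp_rot: [[-0.179, 0.921, 0.345], [0.984, 0.168, 0.063], [-0.0, 0.351, -0.936]]
ft_force: [-0.9, 0.1, -1.2]
gripper_width: 0.0258
```

```bash
python3 - <<'E'
from st import *
report(.0495,.0095)
m=wristmodel();im=read_camera('wrist');sc=read_camera('scene')
cv2.imwrite('pics/w8.png',np.hstack([cv2.resize(im,(400,300)),cv2.resize(sc[80:230,240:440],(400,300))]))
for n,mm,I in(('w',m,(400/512,0,0)),):
  for b in(.065,-.065):
    t=np.radians(20.4);P=lambda a,l:O+(.05+a*np.cos(t)-l*np.sin(t))*x+b*y+np.array([0,0,.0095+a*np.sin(t)+l*np.cos(t)])
    print([np.round(np.array(proj(mm,P(0,l)))*400/512,0) for l in(0,.19)])
E
```

```text
21.8 tcp in stand -0.0638 -0.0003 0.3133 lean 20.53 yaw 10.31 roll -0.0
foot -0.0006 -0.0003 0.1447
shift units for foot target [ 0.001 -0.002  0.481] up1cm units [-0.      0.0117 -0.0312]
[array([201.,  78.]), array([201.,  84.])]
[array([201., 149.]), array([201., 198.])]
```

View pics/w8.png

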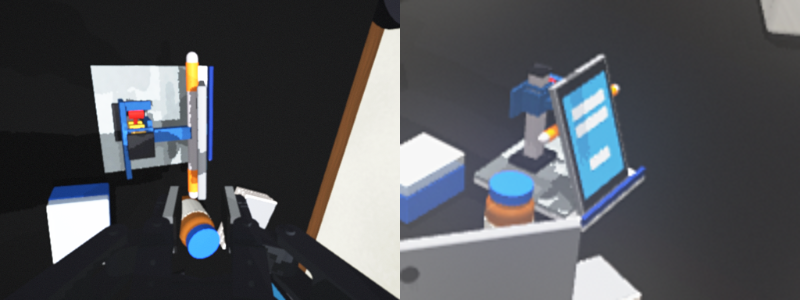

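```bash
python3 -c "
from station import finish_job
print(finish_job())"
```

```text
the job is handed in; nothing more can be done
None
```

I raised the bar to its first notch, where it held by itself. Then I took the tablet (the smallest of the three) out of the dock and propped it on the stand. I handed the job in at about 22 s, and it gave no verdict.

What the last checks showed:
- **Bar:** it stayed up after I let go. The wrist and scene images both put it at about 0.044 m, inside the 0.025–0.0487 m range. Reading scene pixels against absolute position gave about 0.050 m, but that view was also off before the lift. Comparing its before and after pictures gave 0.044 m, so I trust that figure.
- **Force while testing the catch:** pushing down to confirm it reached about 75 N at the wrist, below the 120 N limit.
- **Tablet:** at release the foot was at about x 50 mm and z 9.5 mm in the stand frame. It leaned back about 20.5°, was centred within about 1 mm, and was square to the stand, screen to the front. These come from the arm's pose in the grip. After I withdrew, the wrist image showed the top edge within a few pixels of where they predict.
- **Contact and bystanders:** the wrist force never rose above about 8 N on contact while I placed the tablet. The fingers came away with no sign of contact. In the last picture nothing else on the bench looks moved.

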